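Size an unmarked gap key in the sprung slot gauge

ROBOT

A 6-joint arm with a two-finger parallel gripper is mounted at the origin on a cart in front of the work surface, level with it; the furniture and walls round the work are solid. World frame = base frame: x ahead of the robot, y to its left, z up, the work surface at z = 0. Lengths are in m, angles in rad, forces in N, time in s.
With the tool pointing down it reaches from about 0.35 to 0.95 m from the base axis. Payload 17.4 kg.
Tool frame: the origin (TCP) lies midway between the tips of the shut fingers; the grasp point (between the pads) lies 19 mm behind it (ctrl.grip_depth is the distance from the TCP to the grasp point, in m); z points along the fingers, y is the line along which they close (so a half turn about z gives the same grasp; the last joint's range is limited). The gripper opens to 93 mm and grips with 3 to 60 N. Pads are 15 mm wide; open, the fingers measure 128 mm over their backs; the gripper's body (75 mm by 188 mm) begins 65 mm behind the grasp point.
Start: joints at [1.086, 0.116, 1.442, -0, 1.584, -0.038], TCP at [0.292, 0.609, 0.219] pointing down, gripper open.
Joint ranges: [-2.83, 2.83], [-0.83, 2.19], [0.07, 2.5], [-1.14, 4.28], [0.01, 3], [-2.97, 2.97]. Speed limits (rad/s): [1.89, 1.89, 2.22, 3.14, 3.14, 3.14].

INTERFACE

Orientations are given as a unit quaternion [x, y, z, w].
In Python, from workcell import ctrl gives the robot as it stands.
- The arm moves only by the tool step_arm, never from a script. Its argument "rows" is text: rows parted by semicolons, each of 7 numbers parted by spaces: the shift along the tool's x, y, z in units of 25 mm (1.0 is 25 mm), then the turn, a rotation vector about the tool's x, y, z in units of 5 degrees (1.0 is 5 degrees), then the opening, from 0 (shut) to 1 (fully open). A call has 1 to 12 rows; each row shifts and turns the commanded pose from where the row before left it, along the tool's axes as they then stand; what a row does not reach is not made up. A row lasts 1/10 s, in which the tool goes at most 50 mm and 8.59 degrees, less where a joint would pass 70% of its speed; a pose out of reach is approached as far as the arm can. A call is refused whole if a number of a shift passes 1 or a number of a turn 1, either way. A call with a gripper value outside its range is refused whole. The fingers move at their own pace and stop on an object; the grip force is fixed at half the most. Time passes only in rows, so rows that do not move let the fingers close. It gives the time, the measured TCP pose, the force, the opening and the grip force at its end, in the units of the state.
- ctrl.state(): the state, without advancing time (a new reading comes with each control period).
- ctrl.snapshot(name): name is "scene" or "top"; returns a dict with "img" (384x512x3 uint8, blue, green, red), "fx", "fy", "cx", "cy" (pixels), "k1" (the pictures are not rectified: a ray, as slopes to the right and down, at radius r is drawn at 1 + k1 r^2 times it, then the intrinsics apply), "T" (4x4, takes a point from camera to world coordinates). Camera axes: x right, y up, looking along -z (the intrinsics and any distortion apply to the point x, -y, -z); pixel columns grow to the right and rows downward; lengths in m; the calibration is good to about 2 mm. A picture is of the moment at which its call begins. There is no depth.
- ctrl.close_job(): hands the job in; it is judged then, once.
The state is a dict: "t": time; "joint_positions": joint angles; "joint_vel": joint speeds; "joint_torque": joint torques, N m; "tool_pos": TCP position; "ee_rot": TCP orientation; "wrist_force": force on the tool from outside, world axes, zero at the start; "moment": the same for the moment, N m; "grip_width": finger opening in m; "grasp_force": force on a finger pad.
Only numpy, scipy, OpenCV 4.12 (cv2) and the standard library are available. Lean on these libraries where they do the work, as an engineer would, in place of code of your own. Each camera call takes 0.05 s, during which the arm holds its last target. There are 200 camera calls.

TASK

Take the yellow gap key that stands between the two red studs and find its size in the sprung slot gauge: offer its tongue to the narrowest slot first and work up, feeling lightly for each slot without forcing the floating deck down, until the first slot takes it. Leave it fully seated there, upright and released, with the step under its head resting squarely on both lips of the slot; never let it sink into a wider slot, where the step goes in too, and the other two keys, the coil spring and the bearing ring stay where they are.

Things in the scene. Friction and masses are not known exactly. Their poses are not given: they have to be found in the camera images.
- gauge: sprung slot gauge, fixed to the worktop: blue foot 100 (x) x 190 (y) x 12 mm; above it an aluminium deck floats on springs, its top 58 mm over the worktop when up. Origin: centre of the foot's underside; axes x along the slots, y along the row. Four guide posts at the deck's corners stand 3 mm above it
- deck (a joint): the floating aluminium deck, 70 (x) x 160 (y) x 32 mm: how far it is pressed down, m: 0 up, 0.010 bottomed. It gives way at about 2 N and then takes about 1.5 N for each mm; it springs back up
- block: wooden storage block, fixed, 216 (x) x 64 (y) x 44 mm high; three pockets along x, 72 mm apart, each 32 x 19 mm, 40 mm deep. A key stands in each, the head resting on the block's top, its axes as the block's. Red studs either side mark the pocket at the -x end, nearest the robot. Origin: centre of its underside
- marked_pocket (a point): centre of the mouth of the pocket between the two red studs, level with the block's top (44 mm above the worktop)
- coil_spring: loose bystander: steel coil spring, 31 mm across, 36 mm high, standing on the worktop
- bearing_race: loose bystander: steel bearing ring, 62 mm across, 17 mm high
- slot0 (a point): centre of the mouth of slot 1 of 5, 2.5 mm wide (y), 32 mm long (x), square-edged, straight through, level with the deck's top; 1 dot(s) beside it. Slots lie 27 mm apart from +y (narrowest) to -y, slot 3 over the gauge's centre. A tongue fits the slot 1.5 mm wider than itself: its step then rests on both lips. In a wider slot the step sinks in too, or hangs on one lip
- slot1 (a point): centre of the mouth of slot 2 of 5, 5.5 mm wide (y), 32 mm long (x), square-edged, straight through, level with the deck's top; 2 dot(s) beside it. Slots lie 27 mm apart from +y (narrowest) to -y, slot 3 over the gauge's centre. A tongue fits the slot 1.5 mm wider than itself: its step then rests on both lips. In a wider slot the step sinks in too, or hangs on one lip
- slot2 (a point): centre of the mouth of slot 3 of 5, 10.5 mm wide (y), 32 mm long (x), square-edged, straight through, level with the deck's top; 3 dot(s) beside it. Slots lie 27 mm apart from +y (narrowest) to -y, slot 3 over the gauge's centre. A tongue fits the slot 1.5 mm wider than itself: its step then rests on both lips. In a wider slot the step sinks in too, or hangs on one lip
- slot3 (a point): centre of the mouth of slot 4 of 5, 15.5 mm wide (y), 32 mm long (x), square-edged, straight through, level with the deck's top; 4 dot(s) beside it. Slots lie 27 mm apart from +y (narrowest) to -y, slot 3 over the gauge's centre. A tongue fits the slot 1.5 mm wider than itself: its step then rests on both lips. In a wider slot the step sinks in too, or hangs on one lip
- slot4 (a point): centre of the mouth of slot 5 of 5, 20.5 mm wide (y), 32 mm long (x), square-edged, straight through, level with the deck's top; 5 dot(s) beside it. Slots lie 27 mm apart from +y (narrowest) to -y, slot 3 over the gauge's centre. A tongue fits the slot 1.5 mm wider than itself: its step then rests on both lips. In a wider slot the step sinks in too, or hangs on one lip
- key_a: one of three like gap keys, 90 g: yellow head 44 (x) x 20 (y) x 40 mm high, striped black; under it a steel step 8 mm high, then a tongue 28 mm long, both 24 mm wide (x), hidden in the pocket. Tongue thickness (y) 4, 9 or 14 mm, one key of each, which is not told; the step is 3.6 mm thicker. Origin: tongue's lower end, z up: step's underside z 28, head z 36 to 76 mm. Grip the head across y
- key_b: one of three like gap keys, 90 g: yellow head 44 (x) x 20 (y) x 40 mm high, striped black; under it a steel step 8 mm high, then a tongue 28 mm long, both 24 mm wide (x), hidden in the pocket. Tongue thickness (y) 4, 9 or 14 mm, one key of each, which is not told; the step is 3.6 mm thicker. Origin: tongue's lower end, z up: step's underside z 28, head z 36 to 76 mm. Grip the head across y
- key_c: one of three like gap keys, 90 g: yellow head 44 (x) x 20 (y) x 40 mm high, striped black; under it a steel step 8 mm high, then a tongue 28 mm long, both 24 mm wide (x), hidden in the pocket. Tongue thickness (y) 4, 9 or 14 mm, one key of each, which is not told; the step is 3.6 mm thicker. Origin: tongue's lower end, z up: step's underside z 28, head z 36 to 76 mm. Grip the head across y
Things that resemble listed ones, but are neither listed nor needed, are in the scene too. Leave any blue look-alike of the key_a alone.

How it is judged:
By the outcome, as a careful person would: the job done as asked, in the order asked, and still so for the second after the job is handed in, with the robot touching nothing.
It also fails if it takes over 72 s, if anything falls off the work surface, if the arm or the gripper's body presses on something with over 40 N, if the wrist force passes 120 N, or if a joint passes its speed limit or range.

## Working session

There is one attempt and no reset: what is moved stays moved. The work goes in short steps, Python scripts to look and compute and a tool call to move; the robot and the scene stay as the last step left them, time stands still between calls to the robot, and variables do not carry over. Pictures are saved under pics/ and viewed, at most 10 in all, crops included, and the job is handed in when it is done.

Besides the shell and the picture viewer there is one more tool, called after "Call:" by a JSON object that holds its "name" and its "arguments", one argument or row to a line. step_arm: Moves the arm, as the interface text tells. Its arguments: {"type":"object","properties":{"rows":{"type":"string"}},"required":["rows"]}

```bash
mkdir -p pics; cat > h.py <<'E'
import numpy as np, cv2
from workcell import ctrl
def ray(s,u,v):
    K=np.array([[s["fx"],0,s["cx"]],[0,s["fy"],s["cy"]],[0,0,1]],float)
    x,y=((u-s["cx"])/s["fx"],(v-s["cy"])/s["fy"]); a,b=x,y
    for _ in range(20):
        f=1+s["k1"]*(a*a+b*b); a,b=x/f,y/f
    T=np.array(s["T"]); d=T[:3,:3]@np.array([a,-b,-1.]); return T[:3,3],d
def plane(s,u,v,z):
    o,d=ray(s,u,v); return o+d*(z-o[2])/d[2]
def proj(s,p):
    T=np.array(s["T"]); q=T[:3,:3].T@(np.array(p)-T[:3,3]); a,b=q[0]/-q[2],-q[1]/-q[2]
    f=1+s["k1"]*(a*a+b*b); return s["fx"]*a*f+s["cx"],s["fy"]*b*f+s["cy"]
def tri(s1,p1,s2,p2):
    o1,d1=ray(s1,*p1);o2,d2=ray(s2,*p2)
    t=np.linalg.lstsq(np.stack([d1,-d2],1),o2-o1,rcond=None)[0]
    a,b=o1+d1*t[0],o2+d2*t[1]; return (a+b)/2,np.linalg.norm(a-b)
E
python3 - <<'E'
from h import *
import pickle
S={n:ctrl.snapshot(n) for n in("scene","top")}
pickle.dump(S,open("s0.pkl","wb"))
for n in S: cv2.imwrite(f"pics/{n}0.png",cv2.resize(S[n]["img"],(800,600),interpolation=cv2.INTER_CUBIC)); print(n,np.round(S[n]["T"],3).tolist(),S[n]["fx"],S[n]["k1"])
print(ctrl.state())
E
```

```text
scene [[-0.725, 0.269, -0.634, -0.219], [-0.689, -0.287, 0.666, 0.898], [-0.003, 0.919, 0.394, 0.575], [0.0, 0.0, 0.0, 1.0]] 454.6614260402416 -0.11599807094224705
top [[-0.01, 0.989, -0.145, 0.427], [-1.0, -0.009, 0.008, 0.078], [0.006, 0.145, 0.989, 1.198], [0.0, 0.0, 0.0, 1.0]] 434.06430154647995 -0.005463730306078292
{'t': 0.1, 'joint_positions': array([ 1.08619538e+00,  1.16430340e-01,  1.44216989e+00, -4.47294233e-06,
        1.58399394e+00, -3.77899448e-02]), 'joint_vel': array([-0.00020731, -0.00024061, -0.00109661, -0.00207962, -0.00071042,
        0.00076992]), 'joint_torque': array([ 3.02407716e-03, -7.22886801e+01, -6.23865509e+01,  7.81471515e-02,
        2.27742823e-02, -4.71924716e-05]), 'tool_pos': array([0.29158488, 0.60858108, 0.21800192]), 'ee_rot': array([ 2.21551770e-01,  9.75148482e-01, -4.84351129e-04, -1.27153218e-04]), 'wrist_force': array([-0.1332226 , -0.48355316,  0.34999858]), 'moment': array([ 0.05054371,  0.02784732, -0.01145298]), 'grasp_force': 0.0, 'grip_width': 0.09288887587890975}
```

View pics/scene0.png

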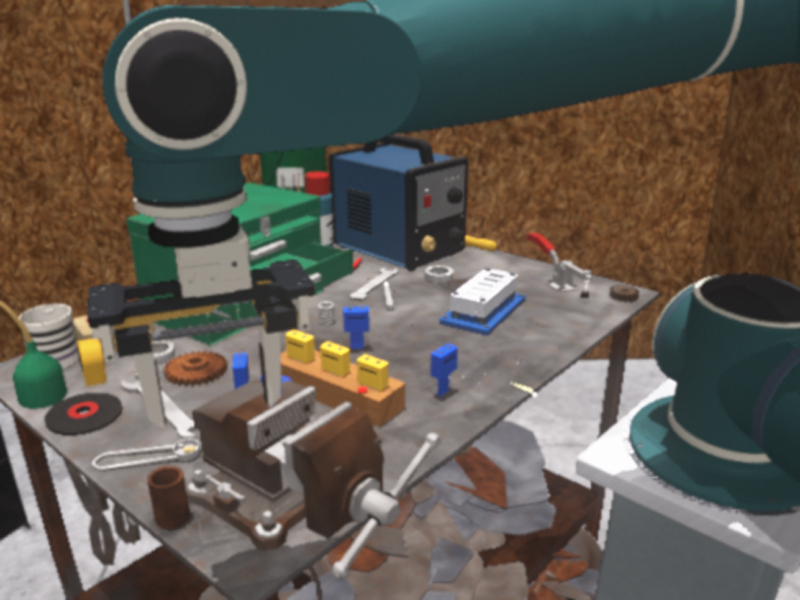

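View pics/top0.png

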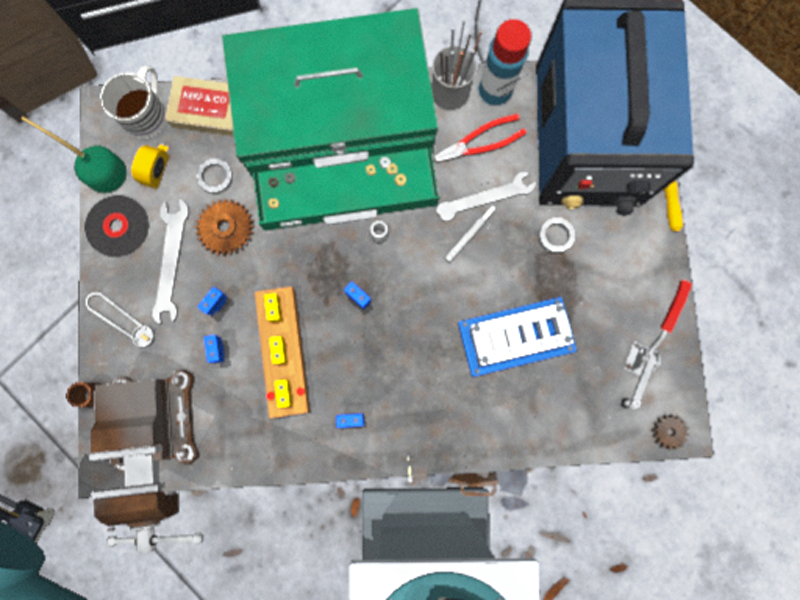

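The scene picture shows the marked key (scene 372,372; top 283,393, studs either side). The gauge is at top (520,335), with narrow slots on the left (+y). I'll take crops of both to measure them.

```bash
cat > m.py <<'E'
from h import *
import pickle
S=pickle.load(open("s0.pkl","rb"))
def comps(s,lo,hi,amin):
    hsv=cv2.cvtColor(s["img"],cv2.COLOR_BGR2HSV); m=cv2.inRange(hsv,lo,hi)
    n,l,st,c=cv2.connectedComponentsWithStats(m)
    return [(l==i,st[i],c[i]) for i in range(1,n) if st[i][4]>=amin]
R={"yellow":((24,150,110),(34,255,255)),"wood":((8,90,90),(20,230,255)),"blue":((105,170,60),(120,255,255)),"red":((0,170,100),(5,255,255))}
if __name__=="__main__":
  for n in S:
    for k,(lo,hi) in R.items():
      for m,st,c in comps(S[n],lo,hi,6 if k=="red" else 40):
        if n=="top" and not(140<c[0]<400 and 160<c[1]<290): continue
        if n=="scene" and not(170<c[0]<350 and 160<c[1]<300): continue
        r=cv2.minAreaRect(np.argwhere(m)[:,::-1].astype(np.float32))
        print(n,k,st.tolist(),c.round(2),np.round(cv2.boxPoints(r),1).tolist(),round(r[2],1))
  t,s=S["top"]["img"],S["scene"]["img"]
  def up(i,x,y,w,h,f): return cv2.resize(i[y:y+h,x:x+w],None,fx=f,fy=f,interpolation=cv2.INTER_CUBIC)
  a=up(t,155,178,50,95,6); b=up(t,285,185,90,60,4.4)[:270]; 
  c=up(s,175,205,90,70,4.4); d=up(s,275,165,65,50,6)
  W=np.zeros((600,800,3),np.uint8)
  for im,(x,y) in((a,(0,0)),(b,(302,0)),(d,(302,290))): 
    hh,ww=min(im.shape[0],600-y),min(im.shape[1],800-x); W[y:y+hh,x:x+ww]=im[:hh,:ww]
  cv2.imwrite("pics/crops.png",W); cv2.imwrite("pics/blk.png",up(s,175,200,95,75,8)[:600,:760])
E
python3 m.py
```

```text
scene yellow [184, 212, 16, 7, 55] [191.36 215.02] [[183.5, 214.5], [185.0, 210.0], [199.39999389648438, 214.8000030517578], [197.89999389648438, 219.3000030517578]] 18.4
scene yellow [206, 219, 17, 8, 67] [213.87 222.67] [[205.1999969482422, 222.39999389648438], [206.8000030517578, 217.60000610351562], [222.39999389648438, 222.8000030517578], [220.8000030517578, 227.60000610351562]] 18.4
scene yellow [229, 228, 19, 8, 69] [238.14 231.41] [[228.8000030517578, 230.60000610351562], [230.39999389648438, 225.8000030517578], [247.1999969482422, 231.39999389648438], [245.60000610351562, 236.1999969482422]] 18.4
scene wood [179, 217, 80, 68, 2172] [220.7 252.3] [[179.0, 217.0], [258.0, 217.0], [258.0, 284.0], [179.0, 284.0]] 90.0
scene blue [221, 197, 14, 5, 47] [227.49 199.15] [[221.0, 197.0], [234.0, 197.0], [234.0, 201.0], [221.0, 201.0]] 90.0
scene blue [277, 222, 15, 9, 65] [283.83 225.85] [[276.3999938964844, 226.39999389648438], [288.6000061035156, 219.0], [291.70001220703125, 224.1999969482422], [279.5, 231.5]] 59.0
scene red [226, 166, 4, 5, 10] [227.5 168.3] [[225.5, 169.5], [229.
[... 1052 characters left out ...]
[237.5, 191.5], [231.5, 197.5]] 45.0
top blue [294, 191, 71, 50, 554] [321.82 220.28] [[293.1000061035156, 206.1999969482422], [355.3999938964844, 190.60000610351562], [364.1000061035156, 225.1999969482422], [301.70001220703125, 240.8000030517578]] 76.0
top blue [215, 265, 18, 9, 88] [223.76 268.65] [[215.0, 265.0], [232.0, 265.0], [232.0, 273.0], [215.0, 273.0]] 90.0
top red [190, 249, 5, 4, 14] [192.29 250.14] [[190.0, 249.0], [194.0, 249.0], [194.0, 252.0], [190.0, 252.0]] 90.0
top red [171, 251, 5, 5, 16] [172.81 252.88] [[170.1999969482422, 252.39999389648438], [173.8000030517578, 250.60000610351562], [175.39999389648438, 253.8000030517578], [171.8000030517578, 255.60000610351562]] 63.4
```

View pics/crops.png

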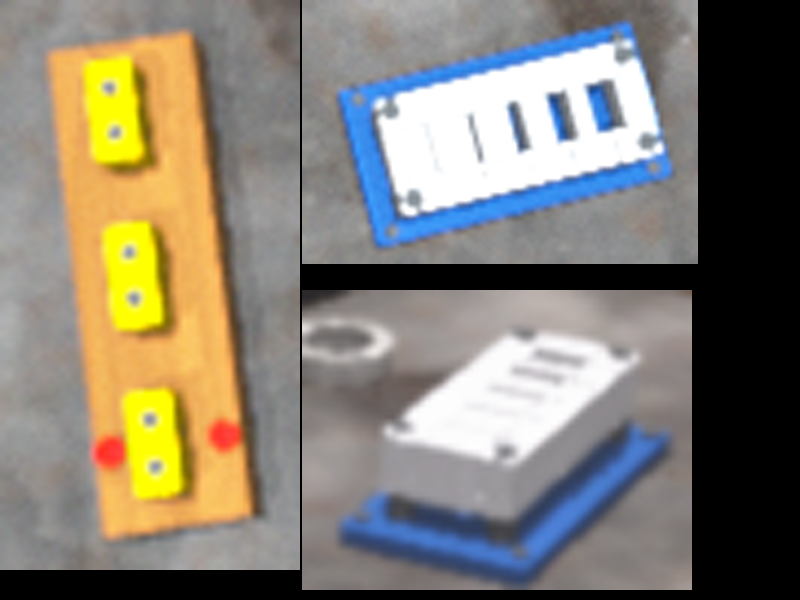

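View pics/blk.png

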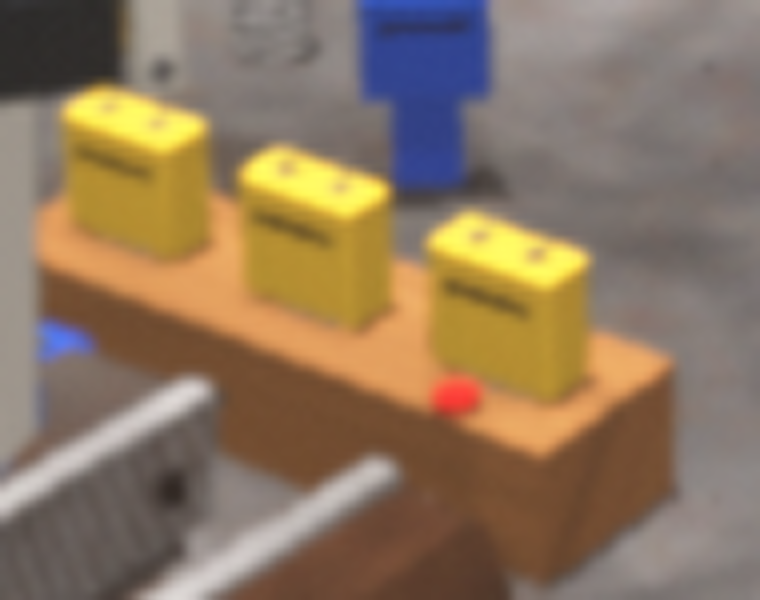

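The crops show the four dark guide posts on the deck (crop px 390,109; 412,199; 623,53; 647,142, and again in the scene view). They also show two rivets on each key head. I'll refine these to subpixel and triangulate them.

```bash
cat > tri.py <<'E'
from h import *
import pickle
S=pickle.load(open("s0.pkl","rb")); t,s=S["top"],S["scene"]
def ref(sn,p,w=2,ch=None):
    for _ in range(3):
        x,y=int(round(p[0])),int(round(p[1])); g=sn["img"].astype(float)
        g=g.mean(2) if ch is None else -(g[...,0]-0.3*g[...,2])
        q=g[y-w:y+w+1,x-w:x+w+1]; wt=np.maximum(0,np.percentile(q,60)-q); Y,X=np.mgrid[y-w:y+w+1,x-w:x+w+1]
        p=(float((X*wt).sum()/wt.sum()),float((Y*wt).sum()/wt.sum()))
    return p
def tp(x,y):return (x+.5)/6-.5+155,(y+.5)/6-.5+178
def sp(x,y):return (x+.5)/8-.5+175,(y+.5)/8-.5+200
def show(n,A,B,ch=None,w=2):
    out=[]
    for a,b in zip(A,B):
        a2,b2=ref(t,a,w,ch),ref(s,b,2 if ch is None else 1,ch)
        P,e=tri(t,a2,s,b2); print(n,np.round(a2,2),np.round(b2,2),P.round(4),"err",round(e,4)); out.append(P)
    return np.array(out)
posts_t=[(304.6,209.4),(309.6,229.8),(357.6,196.7),(362.9,216.9)]
posts_s=[(290.9,187.4),(308.6,191.4),(311.8,171.8),(327.8,174.9)]
bs=[]
for a in posts_t:  # match automatically by projection
    q=proj(s,plane(t,*a,.061)); bs.append(min(posts_s,key=lambda b:np.hypot(b[0]-q[0],b[1]-q[1])))
P=show("post",posts_t,bs); c=P.mean(0); yv=(P[0]+P[1]-P[2]-P[3])[:2]
print("gauge c",c.round(4),"yaw deg of y-axis-90",np.degrees(np.arctan2(yv[1],yv[0]))-90, "span y",np.linalg.norm(yv)/2,"x",np.linalg.norm(P[0]-P[1]),np.linalg.norm(P[2]-P[3]))
T=[plane(t,*ref(t,a),.061) for a in posts_t]; T=np.array(T); yv=(T[0]+T[1]-T[2]-T[3])[:2]
print("top only",T.mean(0).round(4),np.degrees(np.arctan2(yv[1],yv[0]))-90,np.linalg.norm(yv)/2)
T=np.array([plane(s,*ref(s,a),.061) for a in bs]);yv=(T[0]+T[1]-T[2]-T[3])[:2]
print("scene only",T.mean(0).round(4),np.degrees(np.arctan2(yv[1],yv[0]))-90,np.linalg.norm(yv)/2)
At=[tp(*p) for p in((150,419),(155,467),(129,252),(134,299),(109,88),(115,132))]
As=[sp(*p) for p in((480,236),(537,256),(287,167),(341,188),(107,106),(157,124))]
# scene left = +x side ; top up = +x
K=show("rivet",At,As,ch=1)
for i in range(3): print("head",((K[2*i]+K[2*i+1])/2).round(4), "sep",np.linalg.norm(K[2*i]-K[2*i+1]).round(4))
d=(K[4]+K[5]-K[0]-K[1])[:2]/2; print("block x yaw",np.degrees(np.arctan2(d[1],d[0])),np.linalg.norm(d))
for h in(.044,.084): 
  print("studs top",[plane(t,u,v,.047).round(4) for u,v in((192.29,250.14),(172.81,252.88))]);break
E
python3 tri.py
```

```text
post [304.55 209.14] [288.49 183.87] [ 0.5453 -0.0551  0.0705] err 0.0056
post [309.95 229.8 ] [307.99 193.57] [ 0.4901 -0.0721  0.051 ] err 0.0004
post [358.05 196.76] [311.66 171.34] [ 0.5749 -0.201   0.0611] err 0.0017
post [363.18 216.66] [327.61 174.3 ] [ 0.5218 -0.2121  0.0621] err 0.0022
gauge c [ 0.533  -0.1351  0.0612] yaw deg of y-axis-90 12.095544057148928 span y 0.14623370356999937 x 0.06094773659862957 0.05432375009324315
top only [ 0.533  -0.1352  0.061 ] 12.821817251388978 0.14544832537959138
scene only [ 0.5338 -0.1355  0.061 ] 11.34950029444174 0.14897523804640103
rivet [179.46 247.44] [234.56 228.65] [0.4462 0.2648 0.0849] err 0.0022
rivet [180.42 255.4 ] [241.65 230.94] [0.4261 0.262  0.0853] err 0.0022
rivet [175.97 219.53] [210.13 220.74] [0.5177 0.2752 0.0839] err 0.0013
rivet [176.95 227.19] [216.96 222.86] [0.4977 0.2721 0.0842] err 0.0021
rivet [172.74 192.05] [187.99 212.77] [0.589  0.2847 0.0843] err 0.0013
rivet [173.71 199.6 ] [194.3  214.78] [0.569  0.2816 0.0845] err 0.0019
head [0.4362 0.2634 0.0851] sep 0.0203
head [0.5077 0.2737 0.084 ] sep 0.0202
head [0.579  0.2831 0.0844] sep 0.0202
block x yaw 7.8782822373874755 0.14421551757425802
studs top [array([0.4403, 0.2381, 0.047 ]), array([0.4337, 0.2891, 0.047 ])]
```

```bash
cat > d.py <<'E'
import sys,numpy as np
from scipy.spatial.transform import Rotation as R
from workcell import ctrl
# usage: d.py x y z yawY(deg, world direction of tool y): turn first, then shift in turned frame
def delta(x,y,z,yaw):
    st=ctrl.state(); a=np.radians(yaw); ty=np.array([np.cos(a),np.sin(a),0]); tz=np.array([0,0,-1.]); tx=np.cross(ty,tz)
    G=R.from_matrix(np.stack([tx,ty,tz],1)); C=R.from_quat(st["ee_rot"])
    print("t",round(st["t"],2),"pos",st["tool_pos"].round(4),"turn(5deg)",np.degrees((C.inv()*G).as_rotvec()).round(2)/5,"shift(25mm)",(G.inv().apply(np.array([x,y,z])-st["tool_pos"])/.025).round(3),"F",st["wrist_force"].round(2),"M",st["moment"].round(3),"w",round(st["grip_width"],4),"g",round(st["grasp_force"],1),"j6",st["joint_positions"][5].round(2))
delta(*map(float,sys.argv[1:5]))
E
python3 d.py .4362 .2634 .120 97.9
python3 - <<'E'
from h import *
import pickle
S=pickle.load(open("s0.pkl","rb"))
c=np.array([plane(S["top"],u,v,.012) for u,v in((293.1,206.2),(355.4,190.6),(364.1,225.2),(301.7,240.8))])
print(c.mean(0),np.degrees(np.arctan2(*(c[0]+c[3]-c[1]-c[2])[[1,0]]))-90)
p=np.array([plane(S["scene"],u,v,.061) for u,v in((290.9,187.4),(308.6,191.4),(311.8,171.8),(327.8,174.9))])
print(p.round(4).tolist(),p.mean(0),np.degrees(np.arctan2(*(p[0]+p[1]-p[2]-p[3])[[1,0]]))-90)
E
```

```text
t 0.1 pos [0.2916 0.6086 0.218 ] turn(5deg) [-1.2e-02 -4.0e-03 -6.7e+00] shift(25mm) [ -3.832 -14.471   3.92 ] F [-0.13 -0.48  0.35] M [ 0.051  0.028 -0.011] w 0.0929 g 0.0 j6 -0.04
[ 0.53080321 -0.12947492  0.012     ] 13.411057323572209
[[0.5398, -0.0554, 0.061], [0.4845, -0.0672, 0.061], [0.5717, -0.1989, 0.061], [0.5191, -0.2114, 0.061]] [ 0.5287594  -0.13320165  0.061     ] 13.020027380348594
```

Call:
{"name": "step_arm", "arguments": {
  "rows": "0 0 0 0 0 -0.96 1;0 0 0 0 0 -0.96 1;0 0 0 0 0 -0.96 1;0 0 0 0 0 -0.96 1;0 0 0 0 0 -0.96 1;0 0 0 0 0 -0.96 1;0 0 0 0 0 -0.94 1;0 0 0 0 0 0 1;0 0 0 0 0 0 1"
}}

```text
t: 1.0
tool_pos: [0.2916, 0.6087, 0.2184]
ee_rot: [-0.068, 0.998, -0.0, -0.0]
wrist_force: [0.3, 0.4, -0.6]
grip_width: 0.093
grasp_force: 0.0
```

```bash
python3 d.py .4362 .2634 .120 97.9
```

```text
t 1.0 pos [0.2916 0.6087 0.2184] turn(5deg) [-0.004 -0.004 -0.028] shift(25mm) [ -3.829 -14.474   3.934] F [ 0.33  0.36 -0.59] M [0.086 0.045 0.008] w 0.093 g 0.0 j6 -0.62
```

Call:
{"name": "step_arm", "arguments": {
  "rows": "-0.255 -0.965 0 0 0 0 1;-0.255 -0.965 0 0 0 0 1;-0.255 -0.965 0 0 0 0 1;-0.255 -0.965 0 0 0 0 1;-0.255 -0.965 0 0 0 0 1;-0.255 -0.965 0 0 0 0 1;-0.255 -0.965 0 0 0 0 1;-0.255 -0.965 0 0 0 0 1;-0.255 -0.965 0 0 0 0 1;-0.255 -0.965 0 0 0 0 1;-0.255 -0.965 0 0 0 0 1;-0.255 -0.965 0 0 0 0 1"
}}

```text
t: 2.2
tool_pos: [0.4075, 0.3315, 0.2187]
ee_rot: [-0.068, 0.998, 0.0, 0.0]
wrist_force: [-0.4, 0.0, 0.6]
grip_width: 0.0934
grasp_force: 0.0
```

Call:
{"name": "step_arm", "arguments": {
  "rows": "-0.255 -0.965 0.5 0 0 0 1;-0.255 -0.965 0.9 0 0 0 1;-0.255 -0.965 0.9 0 0 0 1;0 0 0.9 0 0 0 1;0 0 0.73 0 0 0 1;0 0 0 0 0 0 1;0 0 0 0 0 0 1"
}}

```text
t: 2.9
tool_pos: [0.4361, 0.2635, 0.1209]
ee_rot: [-0.068, 0.998, -0.0, -0.0]
wrist_force: [0.5, 0.4, 0.7]
grip_width: 0.0926
grasp_force: 0.0
```

```bash
python3 d.py .4362 .2634 .049 97.9
python3 - <<'E'
from h import *
import pickle
S=pickle.load(open("s0.pkl","rb"))
for n in S:
  s=S[n]; g=cv2.cvtColor(s["img"],cv2.COLOR_BGR2GRAY).astype(np.float32)
  for yaw in (12.,13.,14.):
    a=np.radians(yaw); ex=np.array([np.cos(a),np.sin(a),0]); ey=np.array([-np.sin(a),np.cos(a),0]); c=np.array([.532,-.135,.058])
    ys=np.arange(-.085,.0851,.0005)
    def prof(pts):
        uv=np.array([proj(s,p) for p in pts],np.float32); return cv2.remap(g,uv[:,:1],uv[:,1:],cv2.INTER_LINEAR)[:,0]
    A=np.mean([prof([c+ex*x+ey*y for y in ys]) for x in np.arange(-.010,.0101,.002)],0)
    out=[]
    for y0,w in((-.054,.0205),(-.027,.0155),(0,.0105),(.027,.0055)):
        m=abs(ys-y0)<.0125; d=np.maximum(0,np.percentile(A[m],90)-10-A[m]); out.append((round(1e3*float((ys[m]*d).sum()/d.sum()-y0),2),int(d.max())))
    # x centre from the widest three slots
    xs=np.arange(-.03,.0301,.0005); o2=[]
    for y0 in(-.054,-.027,0):
        B=np.mean([prof([c+ex*x+ey*(y0+np.array(k)) for x in xs]) for k in(-.003,0,.003)],0)
        B=np.maximum(0,np.percentile(B,85)-10-B); o2.append(round(1e3*float((xs*B).sum()/B.sum()),2))
    print(n,yaw,"dy mm slots5..2",out,"dx",o2)
E
```

```text
t 2.9 pos [0.4361 0.2635 0.1209] turn(5deg) [-0.    -0.    -0.012] shift(25mm) [-1.000e-03 -5.000e-03  2.878e+00] F [0.46 0.4  0.69] M [ 0.049  0.014 -0.02 ] w 0.0926 g 0.0 j6 -1.21
scene 12.0 dy mm slots5..2 [(-0.43, 33), (-1.47, 28), (-0.36, 10), (nan, 0)] dx [-0.79, -1.72, -1.93]
scene 13.0 dy mm slots5..2 [(-0.5, 33), (-1.47, 28), (-0.35, 10), (nan, 0)] dx [-1.74, -2.25, -1.96]
scene 14.0 dy mm slots5..2 [(-0.57, 33), (-1.48, 28), (-0.35, 10), (nan, 0)] dx [-2.7, -2.74, -1.97]
top 12.0 dy mm slots5..2 [(-0.32, 145), (-0.17, 155), (-0.15, 139), (-0.42, 63)] dx [1.51, 0.96, 0.31]
top 13.0 dy mm slots5..2 [(-0.29, 145), (-0.17, 156), (-0.15, 139), (-0.42, 65)] dx [0.58, 0.49, 0.26]
top 14.0 dy mm slots5..2 [(-0.29, 145), (-0.18, 157), (-0.15, 138), (-0.4, 65)] dx [-0.36, 0.02, 0.24]<stdin>:14: RuntimeWarning: invalid value encountered in scalar divide
```

Call:
{"name": "step_arm", "arguments": {
  "rows": "0 0 0.8 0 0 0 1;0 0 0.8 0 0 0 1;0 0 0.8 0 0 0 1;0 0 0.48 0 0 0 1;0 0 0 0 0 0 0.6;0 0 0 0 0 0 0.4;0 0 0 0 0 0 0.2;0 0 0 0 0 0 0;0 0 0 0 0 0 0;0 0 0 0 0 0 0"
}}

```text
t: 3.9
tool_pos: [0.4362, 0.2635, 0.0487]
ee_rot: [-0.069, 0.998, 0.0, 0.0]
wrist_force: [-0.2, 0.3, 0.0]
grip_width: 0.0495
grasp_force: 0.0
```

```bash
python3 d.py .4362 .2634 .049 97.9
```

```text
t 3.9 pos [0.4362 0.2635 0.0487] turn(5deg) [ 0.002  0.004 -0.   ] shift(25mm) [ 0.002 -0.004 -0.012] F [-0.2   0.28  0.02] M [ 0.063 -0.036  0.045] w 0.0495 g 0.0 j6 -1.22
```

Call:
{"name": "step_arm", "arguments": {
  "rows": "0 0 0 0 0 0 0;0 0 0 0 0 0 0;0 0 0 0 0 0 0;0 0 0 0 0 0 0;0 0 0 0 0 0 0;0 0 0 0 0 0 0"
}}

```text
t: 4.5
tool_pos: [0.4361, 0.2637, 0.0484]
ee_rot: [-0.069, 0.998, 0.0, -0.0]
wrist_force: [-1.2, 4.2, -0.9]
grip_width: 0.0198
grasp_force: 30.0
```

```bash
python3 d.py .4362 .2634 .130 97.9
```

```text
t 4.5 pos [0.4361 0.2637 0.0484] turn(5deg) [ 0.006 -0.     0.002] shift(25mm) [-3.000e-03 -1.200e-02 -3.264e+00] F [-1.21  4.22 -0.86] M [ 0.787  0.057 -0.08 ] w 0.0198 g 30.0 j6 -1.22
```

Call:
{"name": "step_arm", "arguments": {
  "rows": "0 0 -0.3 0 0 0 0;0 0 -0.6 0 0 0 0;0 0 -0.9 0 0 0 0;0 0 -0.9 0 0 0 0;0 0 -0.9 0 0 0 0;0 0 -0.86 0 0 0 0;0 0 0 0 0 0 0;0 0 0 0 0 0 0"
}}

```text
t: 5.3
tool_pos: [0.4362, 0.2633, 0.1599]
ee_rot: [-0.069, 0.998, -0.0, 0.0]
wrist_force: [-0.5, 0.3, -0.9]
grip_width: 0.0198
grasp_force: 30.0
```

```bash
python3 d.py .5192 -.0827 .160 103.3; python3 -c "
from h import *
s=ctrl.snapshot('scene');cv2.imwrite('pics/lift.png',cv2.resize(s['img'][120:300,130:370],None,fx=3.3,fy=3.3,interpolation=cv2.INTER_CUBIC))"
```

```text
t 5.3 pos [0.4362 0.2633 0.1599] turn(5deg) [-0.002  0.006 -1.08 ] shift(25mm) [-4.8000e-02 -1.4233e+01 -3.0000e-03] F [-0.45  0.31 -0.88] M [0.089 0.034 0.033] w 0.0198 g 30.0 j6 -1.22
```

View pics/lift.png

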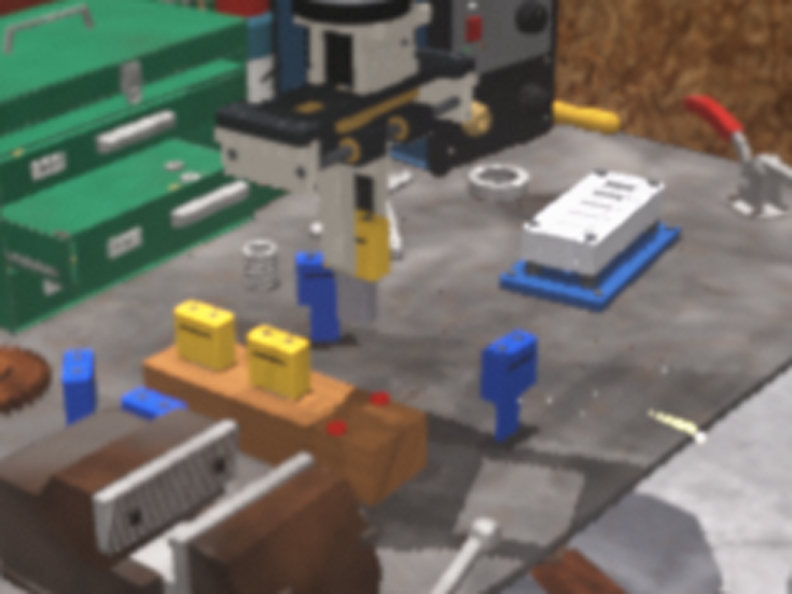

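The key is lifted cleanly and hangs upright (picture px 370,270), and the other two keys are undisturbed. Next is the move over slot 1.

Call:
{"name": "step_arm", "arguments": {
  "rows": "0 0 0 0 0 -0.54 0;0 0 0 0 0 -0.54 0;0 -0.95 0 0 0 0 0;0 -0.95 0 0 0 0 0;0 -0.95 0 0 0 0 0;0 -0.95 0 0 0 0 0;0 -0.95 0 0 0 0 0;0 -0.95 0 0 0 0 0;0 -0.95 0 0 0 0 0;0 -0.95 0 0 0 0 0;0 -0.95 0 0 0 0 0;0 -0.95 0 0 0 0 0"
}}

```text
t: 6.55
tool_pos: [0.4904, 0.0312, 0.1585]
ee_rot: [-0.116, 0.993, 0.0, -0.001]
wrist_force: [-0.2, 0.2, -0.3]
grip_width: 0.0197
grasp_force: 30.0
```

Call:
{"name": "step_arm", "arguments": {
  "rows": "0 -0.95 0 0 0 0 0;-0.02 -0.95 0 0 0 0 0;-0.02 -0.95 0 0 0 0 0;0 -0.95 0 0 0 0 0;0 -0.93 0 0 0 0 0;0 0 0 0 0 0 0;0 0 0 0 0 0 0;0 0 0 0 0 0 0"
}}

```text
t: 7.35
tool_pos: [0.5186, -0.0819, 0.1593]
ee_rot: [-0.116, 0.993, 0.0, -0.0]
wrist_force: [-0.0, -0.8, -0.4]
grip_width: 0.0199
grasp_force: 30.0
```

```bash
python3 d.py .5192 -.0827 .104 103.3
```

```text
t 7.35 pos [ 0.5186 -0.0819  0.1593] turn(5deg) [ 0.006 -0.01   0.004] shift(25mm) [-0.017 -0.037  2.211] F [-0.04 -0.81 -0.43] M [0.091 0.028 0.058] w 0.0199 g 30.0 j6 -2.01
```

Call:
{"name": "step_arm", "arguments": {
  "rows": "-0.017 -0.037 0.5 0 0 0 0;0 0 0.8 0 0 0 0;0 0 0.6 0 0 0 0;0 0 0.3 0 0 0 0;0 0 0 0 0 0 0;0 0 0 0 0 0 0"
}}

```text
t: 7.95
tool_pos: [0.5197, -0.0833, 0.1053]
ee_rot: [-0.116, 0.993, -0.0, 0.0]
wrist_force: [-0.4, -0.1, 0.1]
grip_width: 0.0198
grasp_force: 30.0
```

```bash
python3 d.py .5192 -.0827 .0985 103.3
```

```text
t 7.95 pos [ 0.5197 -0.0833  0.1053] turn(5deg) [-0.002  0.004  0.002] shift(25mm) [0.016 0.028 0.272] F [-0.43 -0.07  0.12] M [ 0.043 -0.017  0.025] w 0.0198 g 30.0 j6 -2.01
```

Call:
{"name": "step_arm", "arguments": {
  "rows": "0 0.02 0.08 0 0 0 0;0 0 0.06 0 0 0 0;0 0 0.04 0 0 0 0;0 0 0.02 0 0 0 0;0 0 0 0 0 0 0;0 0 0 0 0 0 0"
}}

```text
t: 8.55
tool_pos: [0.5195, -0.0829, 0.1]
ee_rot: [-0.116, 0.993, -0.0, 0.0]
wrist_force: [-0.9, 0.5, -0.3]
grip_width: 0.0198
grasp_force: 30.0
```

Call:
{"name": "step_arm", "arguments": {
  "rows": "0 0 0.02 0 0 0 0;0 0 0 0 0 0 0"
}}

```text
t: 8.75
tool_pos: [0.5194, -0.0828, 0.0994]
ee_rot: [-0.116, 0.993, -0.0, -0.0]
wrist_force: [-0.3, -0.7, -0.9]
grip_width: 0.0199
grasp_force: 30.0
```

Call:
{"name": "step_arm", "arguments": {
  "rows": "0 0 0.02 0 0 0 0;0 0 0 0 0 0 0"
}}

```text
t: 8.95
tool_pos: [0.5194, -0.0828, 0.0988]
ee_rot: [-0.116, 0.993, 0.0, -0.0]
wrist_force: [0.2, 0.3, -0.9]
grip_width: 0.0201
grasp_force: 30.0
```

Call:
{"name": "step_arm", "arguments": {
  "rows": "0 0 0.02 0 0 0 0;0 0 0 0 0 0 0"
}}

```text
t: 9.15
tool_pos: [0.5195, -0.0829, 0.0984]
ee_rot: [-0.116, 0.993, -0.0, 0.0]
wrist_force: [-0.7, 0.3, -1.0]
grip_width: 0.0197
grasp_force: 30.0
```

Call:
{"name": "step_arm", "arguments": {
  "rows": "0 0 0.02 0 0 0 0;0 0 0 0 0 0 0"
}}

```text
t: 9.35
tool_pos: [0.5195, -0.0829, 0.098]
ee_rot: [-0.116, 0.993, -0.0, 0.0]
wrist_force: [-0.8, 0.6, 2.9]
grip_width: 0.0197
grasp_force: 30.0
```

Slot 1 refuses the tongue: contact at TCP z 0.098 with about 3 N. I'll lift slightly and offer slot 2.

Call:
{"name": "step_arm", "arguments": {
  "rows": "0 0 -0.16 0 0 0 0;0 -0.54 0 0 0 0 0;0 -0.54 0 0 0 0 0;0 0 0 0 0 0 0;0 0 0 0 0 0 0"
}}

```text
t: 9.85
tool_pos: [0.5256, -0.1097, 0.1016]
ee_rot: [-0.115, 0.993, 0.0, -0.0]
wrist_force: [-0.2, 0.4, -1.0]
grip_width: 0.0198
grasp_force: 30.0
```

```bash
python3 d.py .5254 -.1089 .098 103.3
```

```text
t 9.85 pos [ 0.5256 -0.1097  0.1016] turn(5deg) [ 0.004 -0.006 -0.014] shift(25mm) [0.001 0.034 0.145] F [-0.21  0.41 -1.02] M [0.072 0.043 0.007] w 0.0198 g 30.0 j6 -2.06
```

Call:
{"name": "step_arm", "arguments": {
  "rows": "0 0.03 0.08 0 0 0 0;0 0 0.03 0 0 0 0;0 0 0 0 0 0 0;0 0 0 0 0 0 0"
}}

```text
t: 10.25
tool_pos: [0.5255, -0.1082, 0.0991]
ee_rot: [-0.116, 0.993, -0.0, -0.0]
wrist_force: [-0.4, -0.0, -0.7]
grip_width: 0.0197
grasp_force: 30.0
```

Call:
{"name": "step_arm", "arguments": {
  "rows": "0 0 0.02 0 0 0 0;0 0 0 0 0 0 0"
}}

```text
t: 10.45
tool_pos: [0.5255, -0.1083, 0.0986]
ee_rot: [-0.116, 0.993, -0.0, 0.0]
wrist_force: [1.0, 0.1, -1.2]
grip_width: 0.0196
grasp_force: 30.0
```

Call:
{"name": "step_arm", "arguments": {
  "rows": "0 0 0.02 0 0 0 0;0 0 0 0 0 0 0"
}}

```text
t: 10.65
tool_pos: [0.5255, -0.1084, 0.0983]
ee_rot: [-0.116, 0.993, -0.0, 0.0]
wrist_force: [-1.3, 0.3, 0.8]
grip_width: 0.0198
grasp_force: 30.0
```

Call:
{"name": "step_arm", "arguments": {
  "rows": "0 0 0.01 0 0 0 0;0 0 0 0 0 0 0"
}}

```text
t: 10.85
tool_pos: [0.5255, -0.1084, 0.098]
ee_rot: [-0.116, 0.993, 0.0, 0.0]
wrist_force: [0.4, 0.3, 1.8]
grip_width: 0.0197
grasp_force: 30.0
```

Call:
{"name": "step_arm", "arguments": {
  "rows": "0 -0.02 0 0 0 0 0;0 0 0 0 0 0 0"
}}

```text
t: 11.05
tool_pos: [0.5257, -0.1089, 0.098]
ee_rot: [-0.116, 0.993, 0.0, 0.0]
wrist_force: [-0.3, 1.8, 1.3]
grip_width: 0.0197
grasp_force: 30.0
```

Call:
{"name": "step_arm", "arguments": {
  "rows": "0 -0.02 0 0 0 0 0;0 0 0 0 0 0 0"
}}

```text
t: 11.25
tool_pos: [0.5258, -0.1094, 0.0979]
ee_rot: [-0.116, 0.993, 0.0, 0.0]
wrist_force: [-0.4, 2.2, 2.1]
grip_width: 0.0196
grasp_force: 30.0
```

Call:
{"name": "step_arm", "arguments": {
  "rows": "0 -0.02 0 0 0 0 0;0 0 0 0 0 0 0"
}}

```text
t: 11.45
tool_pos: [0.5259, -0.1099, 0.0979]
ee_rot: [-0.116, 0.993, -0.0, 0.0]
wrist_force: [-0.1, 0.0, 2.4]
grip_width: 0.0193
grasp_force: 30.0
```

Call:
{"name": "step_arm", "arguments": {
  "rows": "0 -0.02 0 0 0 0 0;0 0 0 0 0 0 0"
}}

```text
t: 11.65
tool_pos: [0.526, -0.1104, 0.0979]
ee_rot: [-0.116, 0.993, -0.0, 0.0]
wrist_force: [-0.8, 0.6, 2.5]
grip_width: 0.0199
grasp_force: 30.0
```

Call:
{"name": "step_arm", "arguments": {
  "rows": "0 -0.02 0 0 0 0 0;0 0 0 0 0 0 0"
}}

```text
t: 11.85
tool_pos: [0.5261, -0.1109, 0.0979]
ee_rot: [-0.116, 0.993, -0.0, -0.0]
wrist_force: [-0.2, 1.3, 1.9]
grip_width: 0.02
grasp_force: 30.0
```

Call:
{"name": "step_arm", "arguments": {
  "rows": "0 0 -0.08 0 0 0 0;0 0.12 0 0 0 0 0;0 0 0 0 0 0 0;0 0 0.06 0 0 0 0;0 0 0.02 0 0 0 0;0 0 0 0 0 0 0"
}}

```text
t: 12.45
tool_pos: [0.5254, -0.1079, 0.0979]
ee_rot: [-0.116, 0.993, 0.0, 0.0]
wrist_force: [-0.3, 1.7, 1.9]
grip_width: 0.02
grasp_force: 30.0
```

Call:
{"name": "step_arm", "arguments": {
  "rows": "0 0.02 0 0 0 0 0;0 0 0 0 0 0 0"
}}

```text
t: 12.65
tool_pos: [0.5254, -0.1076, 0.0981]
ee_rot: [-0.116, 0.993, -0.0, 0.0]
wrist_force: [0.4, -0.8, 2.3]
grip_width: 0.0194
grasp_force: 30.0
```

Call:
{"name": "step_arm", "arguments": {
  "rows": "0 0.02 0 0 0 0 0;0 0 0 0 0 0 0"
}}

```text
t: 12.85
tool_pos: [0.5252, -0.107, 0.098]
ee_rot: [-0.116, 0.993, -0.0, 0.0]
wrist_force: [0.7, -2.0, 2.7]
grip_width: 0.0198
grasp_force: 30.0
```

Call:
{"name": "step_arm", "arguments": {
  "rows": "0 0.02 0 0 0 0 0;0 0 0 0 0 0 0"
}}

```text
t: 13.05
tool_pos: [0.5251, -0.1064, 0.0979]
ee_rot: [-0.116, 0.993, -0.0, 0.0]
wrist_force: [-0.0, -0.8, 2.3]
grip_width: 0.0194
grasp_force: 30.0
```

Call:
{"name": "step_arm", "arguments": {
  "rows": "0 0.02 0 0 0 0 0;0 0 0 0 0 0 0"
}}

```text
t: 13.25
tool_pos: [0.5249, -0.1059, 0.0979]
ee_rot: [-0.116, 0.993, -0.0, 0.0]
wrist_force: [1.7, -1.6, 1.9]
grip_width: 0.0198
grasp_force: 30.0
```

Slot 2 refuses across about 5 mm of sweep. Slot 3 is next.

Call:
{"name": "step_arm", "arguments": {
  "rows": "0 0 -0.12 0 0 0 0;0 -0.6 0 0 0 0 0;0 -0.6 0 0 0 0 0;0 0 0 0 0 0 0;0 0 0 0 0 0 0"
}}

```text
t: 13.75
tool_pos: [0.5317, -0.1358, 0.1005]
ee_rot: [-0.115, 0.993, 0.0, -0.0]
wrist_force: [0.5, -0.3, -1.4]
grip_width: 0.0196
grasp_force: 30.0
```

```bash
python3 d.py .5316 -.1352 .098 103.3
```

```text
t 13.75 pos [ 0.5317 -0.1358  0.1005] turn(5deg) [ 0.006 -0.006 -0.014] shift(25mm) [-0.001  0.024  0.102] F [ 0.51 -0.29 -1.4 ] M [-0.014  0.038  0.014] w 0.0196 g 30.0 j6 -2.1
```

Call:
{"name": "step_arm", "arguments": {
  "rows": "0 0 0.06 0 0 0 0;0 0 0.03 0 0 0 0;0 0 0 0 0 0 0;0 0 0 0 0 0 0"
}}

```text
t: 14.15
tool_pos: [0.5318, -0.135, 0.0987]
ee_rot: [-0.116, 0.993, -0.0, 0.0]
wrist_force: [-0.3, 0.3, -0.9]
grip_width: 0.0199
grasp_force: 30.0
```

Call:
{"name": "step_arm", "arguments": {
  "rows": "0 0 0.02 0 0 0 0;0 0 0 0 0 0 0"
}}

```text
t: 14.35
tool_pos: [0.5319, -0.1351, 0.0983]
ee_rot: [-0.116, 0.993, -0.0, 0.0]
wrist_force: [-0.6, 0.8, 1.8]
grip_width: 0.0195
grasp_force: 30.0
```

Call:
{"name": "step_arm", "arguments": {
  "rows": "0 0 0.01 0 0 0 0;0 0 0 0 0 0 0"
}}

```text
t: 14.55
tool_pos: [0.5319, -0.1351, 0.098]
ee_rot: [-0.116, 0.993, 0.0, 0.0]
wrist_force: [-0.6, 1.9, 2.2]
grip_width: 0.0196
grasp_force: 30.0
```

Call:
{"name": "step_arm", "arguments": {
  "rows": "0 -0.02 0 0 0 0 0;0 0 0 0 0 0 0"
}}

```text
t: 14.75
tool_pos: [0.532, -0.1356, 0.098]
ee_rot: [-0.116, 0.993, 0.0, 0.0]
wrist_force: [0.2, 0.7, 1.7]
grip_width: 0.0197
grasp_force: 30.0
```

Call:
{"name": "step_arm", "arguments": {
  "rows": "0 -0.02 0 0 0 0 0;0 0 0 0 0 0 0"
}}

```text
t: 14.95
tool_pos: [0.5321, -0.1362, 0.098]
ee_rot: [-0.116, 0.993, -0.0, 0.0]
wrist_force: [-0.6, 2.2, 1.6]
grip_width: 0.02
grasp_force: 30.0
```

Call:
{"name": "step_arm", "arguments": {
  "rows": "0 -0.02 0 0 0 0 0;0 0 0 0 0 0 0"
}}

```text
t: 15.15
tool_pos: [0.5322, -0.1367, 0.0979]
ee_rot: [-0.116, 0.993, -0.0, -0.0]
wrist_force: [0.4, 0.8, 2.2]
grip_width: 0.0198
grasp_force: 30.0
```

Call:
{"name": "step_arm", "arguments": {
  "rows": "0 -0.02 0 0 0 0 0;0 0 0 0 0 0 0"
}}

```text
t: 15.35
tool_pos: [0.5323, -0.1372, 0.0979]
ee_rot: [-0.116, 0.993, -0.0, -0.0]
wrist_force: [0.1, 0.8, 1.5]
grip_width: 0.0197
grasp_force: 30.0
```

Call:
{"name": "step_arm", "arguments": {
  "rows": "0 -0.02 0 0 0 0 0;0 0 0 0 0 0 0"
}}

```text
t: 15.55
tool_pos: [0.5324, -0.1376, 0.0979]
ee_rot: [-0.116, 0.993, -0.0, -0.0]
wrist_force: [-1.0, 1.1, 2.6]
grip_width: 0.0203
grasp_force: 30.0
```

Call:
{"name": "step_arm", "arguments": {
  "rows": "0 0 -0.08 0 0 0 0;0 0.11 0 0 0 0 0;0 0 0 0 0 0 0;0 0 0.06 0 0 0 0;0 0 0.02 0 0 0 0;0 0 0 0 0 0 0"
}}

```text
t: 16.15
tool_pos: [0.5318, -0.1349, 0.098]
ee_rot: [-0.116, 0.993, -0.0, 0.0]
wrist_force: [0.2, 1.1, 1.8]
grip_width: 0.0202
grasp_force: 30.0
```

Call:
{"name": "step_arm", "arguments": {
  "rows": "0 0.02 0 0 0 0 0;0 0 0 0 0 0 0"
}}

```text
t: 16.35
tool_pos: [0.5317, -0.1346, 0.0981]
ee_rot: [-0.116, 0.993, -0.0, 0.0]
wrist_force: [0.4, -1.9, 2.1]
grip_width: 0.0201
grasp_force: 30.0
```

Call:
{"name": "step_arm", "arguments": {
  "rows": "0 0.02 0 0 0 0 0;0 0 0 0 0 0 0"
}}

```text
t: 16.55
tool_pos: [0.5316, -0.134, 0.098]
ee_rot: [-0.116, 0.993, -0.0, 0.0]
wrist_force: [0.3, -1.9, 2.1]
grip_width: 0.0198
grasp_force: 30.0
```

Call:
{"name": "step_arm", "arguments": {
  "rows": "0 0.02 0 0 0 0 0;0 0 0 0 0 0 0"
}}

```text
t: 16.75
tool_pos: [0.5314, -0.1334, 0.0979]
ee_rot: [-0.116, 0.993, -0.0, 0.0]
wrist_force: [0.4, -1.2, 1.1]
grip_width: 0.0201
grasp_force: 30.0
```

Call:
{"name": "step_arm", "arguments": {
  "rows": "0 0.02 0 0 0 0 0;0 0 0 0 0 0 0"
}}

```text
t: 16.95
tool_pos: [0.5313, -0.1329, 0.0979]
ee_rot: [-0.116, 0.993, -0.0, 0.0]
wrist_force: [1.2, -1.4, 1.9]
grip_width: 0.0199
grasp_force: 30.0
```

Slot 3 refuses as well, which points to the 14 mm tongue. Next is slot 4. There I'll check how wide the free window is before lowering.

Call:
{"name": "step_arm", "arguments": {
  "rows": "0 0 -0.12 0 0 0 0;0 -0.6 0 0 0 0 0;0 -0.57 0 0 0 0 0;0 0 0 0 0 0 0;0 0 0 0 0 0 0;0 0 0.06 0 0 0 0;0 0 0.03 0 0 0 0;0 0 0 0 0 0 0;0 0 0 0 0 0 0"
}}

```text
t: 17.85
tool_pos: [0.538, -0.1612, 0.0987]
ee_rot: [-0.116, 0.993, 0.0, -0.0]
wrist_force: [-0.5, 0.7, 0.0]
grip_width: 0.02
grasp_force: 30.0
```

```bash
python3 d.py .5378 -.1615 .098 103.3; python3 -c "
from h import *
s=ctrl.snapshot('scene');cv2.imwrite('pics/s4.png',cv2.resize(s['img'][100:230,230:380],None,fx=4.5,fy=4.5,interpolation=cv2.INTER_CUBIC))"
```

```text
t 17.85 pos [ 0.538  -0.1612  0.0987] turn(5deg) [ 0.    -0.     0.004] shift(25mm) [ 0.01  -0.008  0.026] F [-0.51  0.71  0.05] M [ 0.085  0.001 -0.002] w 0.02 g 30.0 j6 -2.14
```

View pics/s4.png

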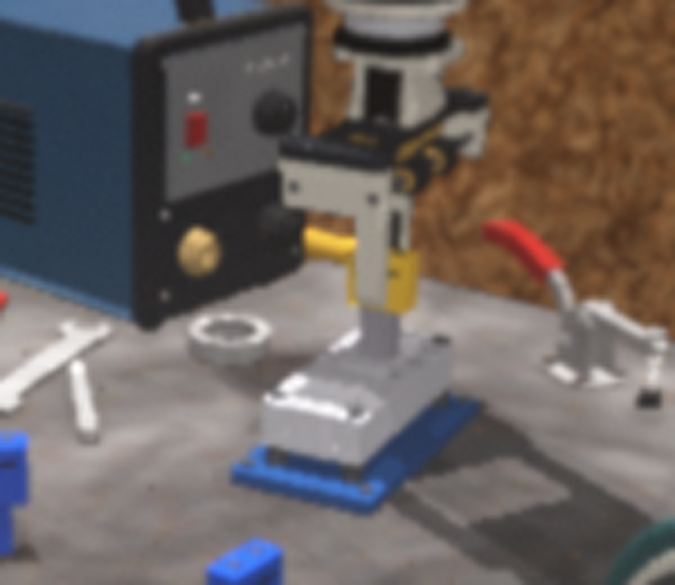

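The picture shows the thick tongue poised over slot 4 (px 380,335). I'll feel lightly for the slot.

Call:
{"name": "step_arm", "arguments": {
  "rows": "0 0 0.02 0 0 0 0;0 0 0 0 0 0 0"
}}

```text
t: 18.1
tool_pos: [0.538, -0.1614, 0.0981]
ee_rot: [-0.116, 0.993, 0.0, -0.0]
wrist_force: [-0.3, 0.6, -1.3]
grip_width: 0.0199
grasp_force: 30.0
```

Call:
{"name": "step_arm", "arguments": {
  "rows": "0 0 0.01 0 0 0 0;0 0 0 0 0 0 0"
}}

```text
t: 18.3
tool_pos: [0.538, -0.1614, 0.0979]
ee_rot: [-0.116, 0.993, 0.0, 0.0]
wrist_force: [0.8, 0.7, -0.5]
grip_width: 0.0198
grasp_force: 30.0
```

Call:
{"name": "step_arm", "arguments": {
  "rows": "0 -0.02 0 0 0 0 0;0 0 0 0 0 0 0"
}}

```text
t: 18.5
tool_pos: [0.5381, -0.162, 0.0979]
ee_rot: [-0.116, 0.993, -0.0, 0.0]
wrist_force: [-1.0, -0.1, 0.0]
grip_width: 0.0198
grasp_force: 30.0
```

Call:
{"name": "step_arm", "arguments": {
  "rows": "0 -0.02 0 0 0 0 0;0 0 0 0 0 0 0"
}}

```text
t: 18.7
tool_pos: [0.5382, -0.1623, 0.0979]
ee_rot: [-0.116, 0.993, 0.0, -0.0]
wrist_force: [-0.4, 1.2, -0.6]
grip_width: 0.02
grasp_force: 30.0
```

Call:
{"name": "step_arm", "arguments": {
  "rows": "0 0.02 0.02 0 0 0 0;0 0 0.03 0 0 0 0;0 0 0 0 0 0 0"
}}

```text
t: 19.0
tool_pos: [0.5381, -0.1619, 0.0965]
ee_rot: [-0.116, 0.993, -0.0, -0.0]
wrist_force: [-0.2, -0.8, -0.6]
grip_width: 0.0194
grasp_force: 30.0
```

Call:
{"name": "step_arm", "arguments": {
  "rows": "0 -0.02 0 0 0 0 0;0 -0.02 0 0 0 0 0;0 0 0 0 0 0 0"
}}

```text
t: 19.3
tool_pos: [0.5382, -0.1624, 0.0966]
ee_rot: [-0.116, 0.993, 0.001, -0.0]
wrist_force: [-1.6, 5.5, 0.7]
grip_width: 0.0198
grasp_force: 30.0
```

Call:
{"name": "step_arm", "arguments": {
  "rows": "0 0.06 0 0 0 0 0;0 0 0 0 0 0 0;0 0 0 0 0 0 0"
}}

```text
t: 19.6
tool_pos: [0.5381, -0.1616, 0.0967]
ee_rot: [-0.116, 0.993, -0.0, 0.0]
wrist_force: [0.0, 0.5, -0.6]
grip_width: 0.02
grasp_force: 30.0
```

Call:
{"name": "step_arm", "arguments": {
  "rows": "0 0.02 0 0 0 0 0;0 0 0 0 0 0 0"
}}

```text
t: 19.8
tool_pos: [0.5379, -0.161, 0.0967]
ee_rot: [-0.116, 0.993, -0.0, 0.0]
wrist_force: [0.3, -0.1, -0.3]
grip_width: 0.02
grasp_force: 30.0
```

Call:
{"name": "step_arm", "arguments": {
  "rows": "0 0.02 0 0 0 0 0;0 0 0 0 0 0 0"
}}

```text
t: 20.0
tool_pos: [0.5378, -0.1606, 0.0967]
ee_rot: [-0.116, 0.993, -0.0, 0.0]
wrist_force: [0.7, -2.1, -1.1]
grip_width: 0.02
grasp_force: 30.0
```

Call:
{"name": "step_arm", "arguments": {
  "rows": "0 0.02 0 0 0 0 0;0 0 0 0 0 0 0"
}}

```text
t: 20.2
tool_pos: [0.5378, -0.1605, 0.0967]
ee_rot: [-0.116, 0.993, -0.001, 0.0]
wrist_force: [1.9, -6.0, -1.5]
grip_width: 0.02
grasp_force: 30.0
```

The free window is about 1.6 mm, so this is the 14 mm tongue in its own slot. I'll centre it and lower.

Call:
{"name": "step_arm", "arguments": {
  "rows": "0 -0.055 0 0 0 0 0;0 0 0 0 0 0 0;0 0 0.1 0 0 0 0;0 0 0.1 0 0 0 0;0 0 0.1 0 0 0 0;0 0 0 0 0 0 0"
}}

```text
t: 20.8
tool_pos: [0.5378, -0.1612, 0.0886]
ee_rot: [-0.116, 0.993, 0.0, -0.0]
wrist_force: [0.6, -1.0, -0.6]
grip_width: 0.02
grasp_force: 30.0
```

Call:
{"name": "step_arm", "arguments": {
  "rows": "0 0 0.1 0 0 0 0;0 0 0.1 0 0 0 0;0 0 0.1 0 0 0 0;0 0 0 0 0 0 0"
}}

```text
t: 21.2
tool_pos: [0.5378, -0.1612, 0.0812]
ee_rot: [-0.116, 0.993, 0.0, -0.0]
wrist_force: [-0.8, -0.4, -0.8]
grip_width: 0.0201
grasp_force: 30.0
```

```bash
python3 d.py .5380 -.1615 .0703 103.3
```

```text
t 21.2 pos [ 0.5378 -0.1612  0.0812] turn(5deg) [ 0.004 -0.004  0.   ] shift(25mm) [-0.004 -0.011  0.436] F [-0.78 -0.42 -0.78] M [ 0.074 -0.    -0.017] w 0.0201 g 30.0 j6 -2.14
```

Call:
{"name": "step_arm", "arguments": {
  "rows": "0 -0.01 0.1 0 0 0 0;0 0 0.1 0 0 0 0;0 0 0.1 0 0 0 0;0 0 0.06 0 0 0 0;0 0 0 0 0 0 0;0 0 0 0 0 0 0"
}}

```text
t: 21.8
tool_pos: [0.5381, -0.1616, 0.0727]
ee_rot: [-0.116, 0.993, 0.0, -0.0]
wrist_force: [0.6, 0.5, -1.4]
grip_width: 0.0198
grasp_force: 30.0
```

Call:
{"name": "step_arm", "arguments": {
  "rows": "0 0 0.02 0 0 0 0;0 0 0 0 0 0 0"
}}

```text
t: 22.0
tool_pos: [0.5381, -0.1615, 0.0722]
ee_rot: [-0.116, 0.993, -0.0, 0.0]
wrist_force: [-0.4, 0.8, -1.0]
grip_width: 0.0199
grasp_force: 30.0
```

Call:
{"name": "step_arm", "arguments": {
  "rows": "0 0 0.02 0 0 0 0;0 0 0 0 0 0 0"
}}

```text
t: 22.2
tool_pos: [0.5381, -0.1615, 0.0716]
ee_rot: [-0.116, 0.993, -0.0, -0.0]
wrist_force: [-0.3, -0.4, -0.3]
grip_width: 0.0197
grasp_force: 30.0
```

Call:
{"name": "step_arm", "arguments": {
  "rows": "0 0 0.02 0 0 0 0;0 0 0 0 0 0 0"
}}

```text
t: 22.4
tool_pos: [0.538, -0.1616, 0.0711]
ee_rot: [-0.116, 0.993, 0.0, -0.0]
wrist_force: [-0.2, -0.6, -0.6]
grip_width: 0.0201
grasp_force: 30.0
```

Call:
{"name": "step_arm", "arguments": {
  "rows": "0 0 0.02 0 0 0 0;0 0 0 0 0 0 0"
}}

```text
t: 22.6
tool_pos: [0.538, -0.1616, 0.0706]
ee_rot: [-0.116, 0.993, 0.0, -0.0]
wrist_force: [0.1, 0.5, -0.5]
grip_width: 0.0199
grasp_force: 30.0
```

Call:
{"name": "step_arm", "arguments": {
  "rows": "0 0 0.02 0 0 0 0;0 0 0 0 0 0 0"
}}

```text
t: 22.8
tool_pos: [0.5381, -0.1616, 0.0703]
ee_rot: [-0.116, 0.993, -0.0, 0.0]
wrist_force: [-1.2, 0.8, 1.4]
grip_width: 0.02
grasp_force: 30.0
```

Step contact is at 0.0703, exactly 28 mm below the tip contact, so the key is seated. I'll release it and retreat.

Call:
{"name": "step_arm", "arguments": {
  "rows": "0 0 0 0 0 0 0.25;0 0 0 0 0 0 0.3;0 0 0 0 0 0 0.5;0 0 0 0 0 0 0.6;0 0 0 0 0 0 0.6;0 0 0 0 0 0 0.6;0 0 0 0 0 0 0.6;0 0 0 0 0 0 0.6"
}}

```text
t: 23.6
tool_pos: [0.5381, -0.1615, 0.0702]
ee_rot: [-0.116, 0.993, -0.0, 0.0]
wrist_force: [0.6, 0.1, 0.3]
grip_width: 0.0558
grasp_force: 0.0
```

Call:
{"name": "step_arm", "arguments": {
  "rows": "0 0 -0.2 0 0 0 0.6;0 0 -0.6 0 0 0 0.6;0 0 -0.9 0 0 0 0.6;0 0 -0.9 0 0 0 0.6;0 0 -0.9 0 0 0 0.6;0 0 -0.9 0 0 0 0.6;0 0 0 0 0 0 0.6;0 0 0 0 0 0 0.6"
}}

```text
t: 24.4
tool_pos: [0.5382, -0.1616, 0.1811]
ee_rot: [-0.116, 0.993, -0.0, 0.001]
wrist_force: [-1.0, 0.4, -0.7]
grip_width: 0.0559
grasp_force: 0.0
```

```bash
python3 -c "
from h import *
st=ctrl.state();print(st['tool_pos'],st['grip_width'])
s=ctrl.snapshot('scene');t=ctrl.snapshot('top')
a=cv2.resize(s['img'][120:230,255:355],None,fx=4,fy=4,interpolation=cv2.INTER_CUBIC)
b=cv2.resize(t['img'][170:270,280:380],None,fx=4,fy=4,interpolation=cv2.INTER_CUBIC)
W=np.zeros((440,800,3),np.uint8);W[:,:400]=a;W[:400,400:]=b;cv2.imwrite('pics/end.png',W)"
```

```text
[ 0.53821101 -0.16157291  0.18108239] 0.055919170244479316
```

View pics/end.png

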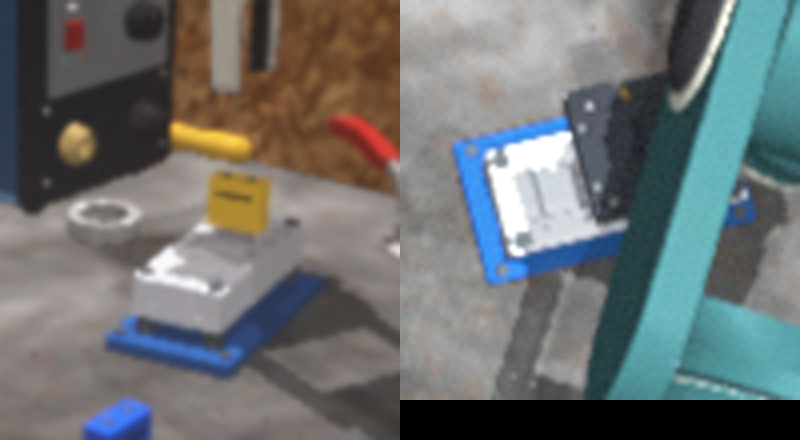

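The key stands upright in slot 4 (left picture px 240,200) with its head just above the deck, and the gripper is clear. I'll hand the job in.

```bash
python3 -c "
from workcell import ctrl
print(ctrl.close_job())"
```

```text
the job is handed in; nothing more can be done
None
```

The marked key is the 14 mm one: slots 1 to 3 refused it, and slot 4 took it. It is seated there upright on its step and released, and the job is handed in at about 24.5 s (no verdict was returned).

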